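Unlock the spice caddy and hold it up level

ROBOT

A 6-joint arm with a two-finger parallel gripper is mounted at the origin on a cart in front of the work surface, level with it; the furniture and walls round the work are solid. World frame = base frame: x ahead of the robot, y to its left, z up, the work surface at z = 0. Lengths are in mm, angles in rad, forces in N, time in s.
With the tool pointing down it reaches from about 400 to 925 mm from the base axis. Payload 12.5 kg.
Tool frame: the origin (TCP) lies midway between the tips of the shut fingers; the grasp point (between the pads) lies 19 mm behind it (env.tcp_to_grasp is the distance from the TCP to the grasp point, in mm); z points along the fingers, y is the line along which they close (so a half turn about z gives the same grasp; the last joint's range is limited). The gripper opens to 95 mm and grips with 3 to 60 N. Pads are 20 mm wide; open, the fingers measure 119 mm over their backs; the gripper's body (75 mm by 180 mm) begins 59 mm behind the grasp point.
Start: joints at [1.019, 0.491, 1.559, -0, 1.092, -0.106], TCP at [269.474, 563.942, 214.661] pointing down, gripper open.
Joint ranges: [-3.1, 3.1], [-0.84, 2.19], [0.05, 2.79], [-1.13, 4.28], [0.06, 2.93], [-2.69, 2.69]. Speed limits (rad/s): [2.22, 2.22, 2.79, 3.14, 3.14, 3.14].

INTERFACE

Orientations are given as [roll, pitch, yaw] about the fixed x, y, z axes, in that order (R = Rz(yaw) Ry(pitch) Rx(roll)).
In Python, from cell import env gives the robot as it stands. The module is installed in compiled form; this text tells all that it offers.
- The arm moves only by the tool step_arm, never from a script. Its argument "plan" is a list that holds one entry, the list of rows, each a list of 5 numbers: the shift along the tool's x, y, z in mm, then the turn about the tool's z in degrees, then the opening, from -1 (shut) to 1 (fully open). A call has 1 to 8 rows; each row is the pose to reach, as a shift and turn from the pose commanded when the call began, along the tool's axes at that moment; what a row does not reach only later rows make up. A row lasts 1/12 s, in which the tool goes at most 41.7 mm and 7.16 degrees, less where a joint would pass 70% of its speed; a pose out of reach is approached as far as the arm can. A call with a gripper value outside its range is refused whole. The fingers move at their own pace and stop on an object; the grip force is fixed at half the most. Time passes only in rows, so rows that repeat a pose let the fingers close. It gives the time, the measured TCP pose, the force, the opening and the grip force at its end, in the units of the state.
- env.state(): the state, without advancing time (a new reading comes with each control period).
- env.read_camera(name): name is "side" or "top"; returns the picture (420x560x3 uint8, blue, green, red); there is no depth.
- env.get_calibration(name): a dict with "K" (3x3 intrinsics, pixels), "D" ([k1, k2, p1, p2, k3] as OpenCV has them; the pictures are not rectified), "extrinsics" (4x4, takes a point from world to camera coordinates). Camera axes: x right, y up, looking along -z (the intrinsics and any distortion apply to the point x, -y, -z); pixel columns grow to the right and rows downward; lengths in mm; the calibration is good to about 2 mm. A picture is of the moment at which its call begins. get_calibration takes no time and is no camera call.
- env.job_done(): hands the job in; it is judged then, once.
The state is a dict: "t": time; "joints": joint angles; "qvel": joint speeds; "tau": joint torques, N m; "eef_pos": TCP position; "tcp_rot": TCP orientation; "ft_force": force on the tool from outside, world axes, zero at the start; "moment": the same for the moment, N m; "opening": opening from 0.0 (shut) to 1.0 (fully open); "grip_force": force on a finger pad.
Only numpy, scipy, OpenCV 4.12 (cv2) and the standard library are available. Lean on these libraries where they do the work, as an engineer would, in place of code of your own. Each camera call takes 0.05 s, during which the arm holds its last target. There are 200 camera calls.

TASK

Turn the quarter-turn catch in front of the wooden spice caddy anticlockwise until it clicks past its detent and stays open, then take the caddy by its carrying bar and lift it, level and with everything still in it, straight up about 10 cm off its docking plate. Hold it there steadily for at least two seconds and finish still holding it in the air. Do not tip it, and leave the two artichokes and the clip-top jar beside it where they are.

Things in the scene. Friction and masses are not known exactly. Their poses are not given: they have to be found in the camera images.
- dock: Aluminium docking plate fixed to the worktop, 104 (x) x 236 (y) x 8 mm, with a 70 mm wide tab out to x = -126 mm that carries the catch. Rails 16 mm high stand 3 mm behind the caddy and beyond its ends. Origin on the worktop under the caddy's middle; z up, x from the catch to the caddy (away from the robot), y along the caddy. Turned up to 20 degrees either way.
- catch (a joint): Angle of the quarter-turn catch, rad. 0 = locked: steel arm and black grip point along the plate's +x, the arm's end lies 3 mm over the steel lip on the caddy's front and stops its lift. Grows anticlockwise from above to 1.4 (open, end stop). A sprung detent, about 0.15 Nm, pushes it back to 0 below 0.7 and on to 1.4 above 0.7. The arm clears the lip from 0.9.
- catch_grip (a point): Middle of the catch's black bar-shaped grip, on its upright axis, 68 mm above the worktop, 90 mm in front of the caddy's middle. The grip is 46 mm long, 13 mm thick; its top is 82 mm, the steel arm's top 44 mm above the worktop. The point's x axis runs along the grip, points to the caddy at 0 and turns with it. A white mark on top is at the arm's end.
- caddy: Loose light wooden caddy, 76 (x) x 206 (y) mm, walls 45 mm high, three pockets in a row along y holding a spice jar, a salt shaker and a garlic bulb in any order; about 0.6 kg in all. Origin: centre of its underside, on the plate 8 mm above the worktop; axes as the plate's at the start. A steel lip 60 mm long, 14 mm wide, top 27 mm up, stands out from its front wall.
- caddy_handle (a point): Middle of the caddy's carrying bar, 160 mm above the caddy's underside. The bar runs along the caddy's y (as does this point's y axis) between the end boards, 190 mm free, 20 mm thick (x), 24 mm high, edges rounded. The load stands no higher than 115 mm above the caddy's underside.
- spice: Glass spice jar with black cap, 41 mm wide, 105 mm high, about 0.11 kg, in a pocket of the caddy; origin at the centre of its underside.
- salt: Salt shaker with a metal top, 44 mm wide, 90 mm high, about 0.1 kg, in a pocket of the caddy; origin at the centre of its underside.
- garlic: Garlic bulb, 56 mm wide and high, about 0.03 kg, in a pocket of the caddy; origin at the centre of its underside.
- artichoke_a: Artichoke about 70 mm wide and high, beyond the left end of the caddy; bystander. Origin at the centre of its underside.
- artichoke_b: Artichoke about 70 mm wide and high, behind the caddy to the left; bystander. Origin at the centre of its underside.
- clip_jar: Glass clip-top jar, 88 x 68 x 93 mm high, behind the caddy to the right; bystander. Origin at the centre of its underside.
There are look-alikes about, which are no part of the job. Leave any green or pink look-alike of the spice alone.

How it is judged (in metres and radians):
On the way, in this order (a step that is already met when the one before it is completed fails the run):
1. the catch is turned past its detent and open (over 1.15 rad) with the caddy still standing on its plate (value of joint catch above 1.15 rad and z of caddy in the frame of dock below 0.015 m), for 0.2 s.
2. the caddy is held by the gripper 6 to 15 cm above its plate, level and still, touching nothing else, for 2 s (z of caddy in the frame of dock between 0.068 and 0.158 m and angle between caddy's own z axis and vertical below 0.12 rad and linear speed of caddy below 0.03 m/s and angular speed of caddy below 0.2 rad/s and contact force between caddy and dock below 0.1 N and contact force between caddy and artichoke_a below 0.1 N and contact force between caddy and artichoke_b below 0.1 N and contact force between caddy and clip_jar below 0.1 N and contact force between the fingers and caddy above 2 N), for 2 s.
At the end, for the whole second after the job is handed in: Catch open (over 1.15 rad); caddy hanging in the gripper, its underside 6 to 15 cm above the docking plate, tilted under 0.12 rad, slower than 0.03 m/s and 0.2 rad/s, touching neither plate nor bystanders, with spice jar, salt shaker and garlic still in it (all of step 2 and value of joint catch above 1.15 rad and z of spice in the frame of caddy between -0.01 and 0.04 m and horizontal distance between each of spice, salt, garlic and caddy below 0.11 m and z of salt in the frame of caddy between -0.01 and 0.04 m and z of garlic in the frame of caddy between -0.01 and 0.04 m); the arm keeps its last pose, push and grip.
It fails at once if the caddy is tipped by more than 0.3 rad (angle between caddy's own z axis and vertical above 0.3 rad).
It fails at once if an artichoke or the clip-top jar is moved more than 25 mm (distance of any of artichoke_a, artichoke_b, clip_jar from where it was at the start of the episode above 0.025 m).
It also fails if it takes over 45 s, if anything falls off the work surface, if the arm or the gripper's body presses on something with over 40 N, if the wrist force passes 120 N, or if a joint passes its speed limit or range.

## Working session

There is one attempt and no reset: what is moved stays moved. The work goes in short steps, Python scripts to look and compute and a tool call to move; the robot and the scene stay as the last step left them, time stands still between calls to the robot, and variables do not carry over. Pictures are saved under pics/ and viewed, at most 10 in all, crops included, and the job is handed in when it is done.

Besides the shell and the picture viewer there is one more tool, called after "Emit:" by a JSON object that holds its "fn" and its "kwargs", one argument or row to a line. step_arm: Moves the arm, as the interface text tells. Its arguments: {"type":"object","properties":{"plan":{"type":"array"}},"required":["plan"]}

```bash
mkdir -p pics
python3 - <<'E'
from cell import env
import cv2
for n in("top","side"):
    cv2.imwrite(f"pics/{n}0.png",env.read_camera(n)); c=env.get_calibration(n); print(c)
print(env.state(),env.tcp_to_grasp)
E
```

```text
{'K': array([[497.74557667,   0.        , 287.44597329],
       [  0.        , 497.74557667, 209.6784167 ],
       [  0.        ,   0.        ,   1.        ]]), 'D': array([-0.01840894,  0.        ,  0.        ,  0.        ,  0.        ]), 'extrinsics': array([[ 1.01819067e-02, -9.99860111e-01,  1.32698074e-02,
         1.13360774e+02],
       [ 9.86821001e-01,  1.21905854e-02,  1.61355822e-01,
        -5.62273752e+02],
       [-1.61495017e-01,  1.14520147e-02,  9.86807079e-01,
        -1.04191180e+03],
       [ 0.00000000e+00,  0.00000000e+00,  0.00000000e+00,
         1.00000000e+00]])}
{'K': array([[378.85694299,   0.        , 281.33099404],
       [  0.        , 378.85694299, 208.67767533],
       [  0.        ,   0.        ,   1.        ]]), 'D': array([-0.09428007,  0.        ,  0.        ,  0.        ,  0.        ]), 'extrinsics': array([[ 9.07318008e-01, -4.20175535e-01, -1.50516256e-02,
        -4.79386603e+02],
       [ 3.27031259e-01,  6.82779920e-01,  6.53346873e-01,
        -3.69454521e+02],
       [-2.64243424e-01, -5.97715735e-01,  7.56909051e-01,
        -7.17768660e+02],
       [ 0.00000000e+00,  0.00000000e+00,  0.00000000e+00,
         1.00000000e+00]])}
{'t': 0.1, 'joints': array([ 1.01941705e+00,  4.91468957e-01,  1.55938463e+00, -1.28542216e-05,
        1.09170561e+00, -1.05614995e-01]), 'qvel': array([ 0.00066376, -0.00103347, -0.00277885, -0.0019061 , -0.00036654,
        0.00062489]), 'tau': array([ 1.73257333e-03, -6.13625765e+01, -2.58604914e+01,  6.93385187e-02,
        4.70797322e-02, -1.11124016e-04]), 'eef_pos': array([269.34463558, 563.74593374, 214.14036222]), 'tcp_rot': array([-3.14063030e+00, -9.05535293e-05,  2.69583426e+00]), 'ft_force': array([0.23679181, 0.0564352 , 0.42966433]), 'moment': array([ 0.0095354 , -0.02200451,  0.01421003]), 'grip_force': 0.0, 'opening': 0.9995705089189728} 18.8
```

View pics/top0.png

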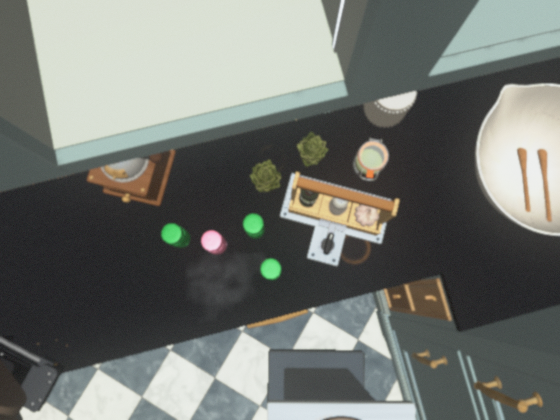

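View pics/side0.png

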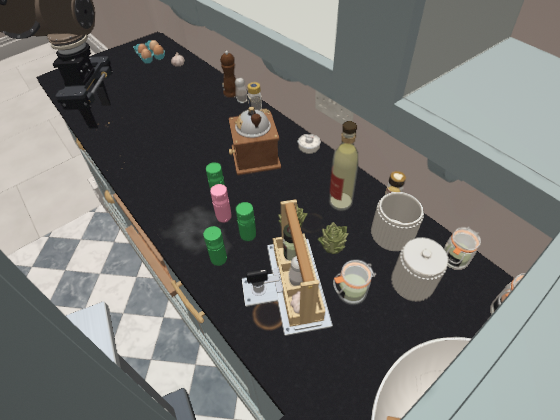

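The top view shows the dock at about (335,210), catch (327,243), carrying bar (345,190). The side view shows the catch at (257,278) and the bar at (298,245). I'll enlarge both.

Run:
```python
import cv2
a=cv2.imread("pics/top0.png")[165:275,270:410]; cv2.imwrite("pics/t1.png",cv2.resize(a,None,fx=5,fy=5,interpolation=cv2.INTER_CUBIC))
a=cv2.imread("pics/side0.png")[190:340,230:350]; cv2.imwrite("pics/s1.png",cv2.resize(a,None,fx=4,fy=4,interpolation=cv2.INTER_CUBIC))
```

```text
(no output)
```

View pics/t1.png

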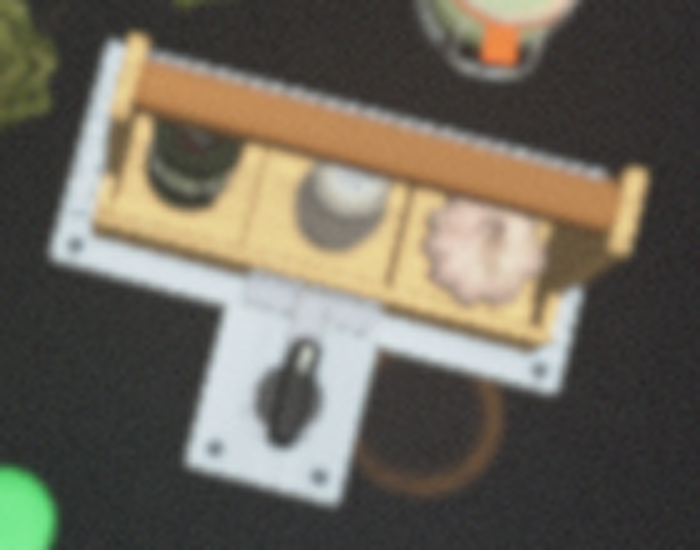

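View pics/s1.png

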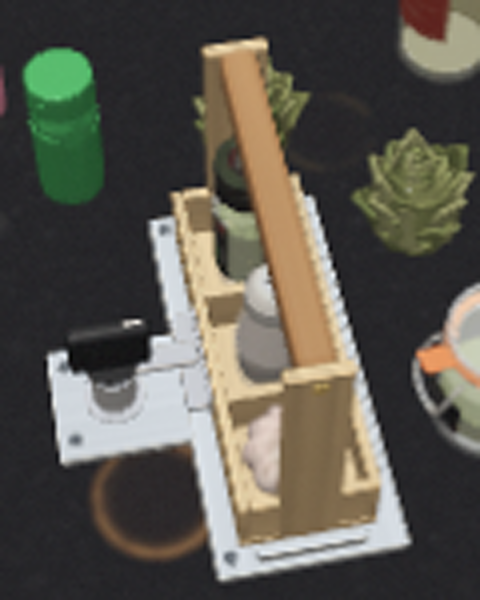

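The top crop shows tab corners at (186,465) and (340,505), plate front corners at (50,262) and (562,395), and the grip from (283,440) to (303,342), white mark toward the caddy. The side crop shows plate corners at (47,352), (62,465), (150,220), (222,580) and (410,545).

```bash
cat > h.py <<'E'
import numpy as np,cv2
from cell import env
def proj(n,P):
    c=env.get_calibration(n);E=c["extrinsics"];F=np.diag([1.,-1,-1])
    R=F@E[:3,:3];t=F@E[:3,3]
    return cv2.projectPoints(np.array(P,float).reshape(-1,1,3),cv2.Rodrigues(R)[0],t,c["K"],c["D"])[0][:,0]
def world(p,P):
    x,y,a=p;P=np.array(P,float);c,s=np.cos(a),np.sin(a)
    return np.c_[x+c*P[:,0]-s*P[:,1],y+s*P[:,0]+c*P[:,1],P[:,2]]
E
python3 - <<'E'
from h import *
from scipy.optimize import least_squares
T=[((-126,35,8),(186,465)),((-126,-35,8),(340,505)),((-52,118,8),(50,262)),((-52,-118,8),(562,395)),((-67,0,82),(303,342)),((-113,0,82),(283,440))]
S=[((-126,35,8),(47,352)),((-126,-35,8),(62,465)),((-52,118,8),(150,220)),((-52,-118,8),(222,580)),((52,-118,8),(410,545))]
tp=np.array([b for a,b in T])/5+[270,165]-[.4,.4]; sp=np.array([b for a,b in S])/4+[230,190]-[.4,.4]
f=lambda p:np.r_[proj("top",world(p,[a for a,b in T]))-tp,proj("side",world(p,[a for a,b in S]))-sp]
r=least_squares(lambda p:f(p).ravel(),[550,-50,-.2],x_scale=[100,100,.1],loss="soft_l1")
print(r.x,np.rad2deg(r.x[2]));print(f(r.x).round(1))
p=r.x
B=[(-10,95,180),(10,95,180),(-10,-95,180),(10,-95,180)]
print((proj("top",world(p,B))-[270,165])*5,(proj("side",world(p,B))-[230,190])*4)
print("grip",world(p,[(-90,0,68)]),"handle",world(p,[(0,0,168)]))
print(env.state()["eef_pos"])
E
```

```text
[ 5.73278531e+02  1.01550481e+01 -2.49704704e-01] -14.307025652560016
[[-0.1 -0.2]
 [-0.4 -0. ]
 [-0.2 -0.9]
 [-0.9 -0.5]
 [ 1.6 -0.9]
 [ 0.2  0.8]
 [-0.4  0.9]
 [-0.4 -0.3]
 [-0.4  0.3]
 [-0.5  0.2]
 [ 0.4 -0. ]]
[[131.55563742 100.31412008]
 [144.71274646  51.36627123]
 [611.14957788 226.53466215]
 [622.75229774 176.9174854 ]] [[217.79017366  52.69764853]
 [254.92774614  47.15676334]
 [297.52141831 363.47334507]
 [340.91147668 355.89727268]]
grip [[486.06984133  32.39565299  68.        ]] handle [[573.27853065  10.15504809 168.        ]]
[269.34463558 563.74593374 214.14036222]
```

Emit:
{"fn": "step_arm", "kwargs": {
  "plan": [
    [[-25,-22,0,0,-1],[-55,-50,0,0,-1],[-85,-77,0,0,-1],[-115,-105,0,0,-1],[-145,-132,0,0,-1],[-175,-159,0,0,-1],[-205,-187,0,0,-1],[-235,-214,0,0,-1]]
  ]
}}

```text
t: 0.77
eef_pos: [389.3, 267.6, 214.6]
tcp_rot: [-3.141, -0.0, 2.696]
ft_force: [0.9, 0.7, 0.4]
opening: 0.494
grip_force: 0.0
```

Emit:
{"fn": "step_arm", "kwargs": {
  "plan": [
    [[-30,-27,0,0,-1],[-60,-54,0,0,-1],[-90,-82,0,0,-1],[-115,-105,0,0,-1],[-140,-128,0,-3,-1],[-160,-146,0,-8,-1],[-160,-146,0,-11.2,-1],[-160,-146,0,-11.2,-1]]
  ]
}}

```text
t: 1.43
eef_pos: [470.9, 67.5, 214.3]
tcp_rot: [-3.142, -0.001, 2.891]
ft_force: [0.4, 0.3, -0.5]
opening: 0.006
grip_force: 0.0
```

```bash
cat >> h.py <<'E'
DOCK=(573.28,10.16,-.2497)
def togo(P,yaw_rel_deg):
    s=env.state();yaw=s["tcp_rot"][2];t=world(DOCK,[P])[0];d=t-s["eef_pos"]
    c,si=np.cos(yaw),np.sin(yaw);w=np.rad2deg(DOCK[2])+yaw_rel_deg-np.rad2deg(yaw)
    print("tool dx,dy,dz",(c*d[0]+si*d[1]).round(1),(si*d[0]-c*d[1]).round(1),(-d[2]).round(1),"turn",round(-((w+180)%360-180),1),"t",s["t"],s["tcp_rot"],s["opening"],s["ft_force"].round(1))
E
python3 -c "
from h import *
togo((-114,31,52),180)"
```

```text
tool dx,dy,dz 0.6 0.7 162.3 turn -0.0 t 1.4333 [-3.14153240e+00 -5.77161645e-04  2.89111649e+00] 0.006381425219819281 [ 0.4  0.3 -0.5]
```

Emit:
{"fn": "step_arm", "kwargs": {
  "plan": [
    [[0,0,35,0,-1],[0,0,75,0,-1],[0,0,115,0,-1],[0,0,145,0,-1],[0,0,162,0,-1],[0,0,162,0,-1],[0,-4,162,0,-1],[0,-8,162,0,-1]]
  ]
}}

```text
t: 2.1
eef_pos: [469.0, 61.3, 53.6]
tcp_rot: [3.141, 0.001, 2.891]
ft_force: [0.8, -0.5, 0.3]
opening: 0.006
grip_force: 0.0
```

Emit:
{"fn": "step_arm", "kwargs": {
  "plan": [
    [[0,-4,0,0,-1],[0,-8,0,0,-1],[0,-12,0,0,-1],[0,-16,0,0,-1],[0,-20,0,0,-1],[0,-24,0,0,-1],[0,-27,0,0,-1],[0,-27,0,0,-1]]
  ]
}}

```text
t: 2.77
eef_pos: [462.1, 34.2, 53.1]
tcp_rot: [3.141, 0.001, 2.89]
ft_force: [-0.1, 0.6, -0.7]
opening: 0.003
grip_force: 0.0
```

Run:
```python
from h import *
togo((-114,-4,52),180)
a=env.read_camera("side")[190:340,200:350]; b=env.read_camera("top")[165:275,270:410]
cv2.imwrite("pics/c2.png",np.hstack([cv2.resize(a,(400,400),interpolation=2),cv2.resize(b,(400,400),interpolation=2)]))
```

```text
tool dx,dy,dz 0.3 0.2 1.1 turn -0.1 t 2.7667 [3.14144516e+00 9.01960847e-04 2.89045612e+00] 0.0033513259988290287 [-0.1  0.6 -0.7]
```

View pics/c2.png

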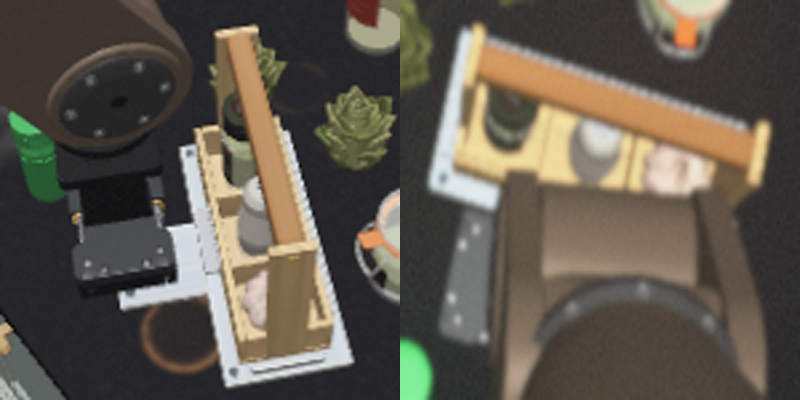

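The fingers have pushed through, force is near zero, and the steel arm is no longer seen over the lip. I'll rise and check.

Emit:
{"fn": "step_arm", "kwargs": {
  "plan": [
    [[0,3,0,0,-1],[0,4,-30,0,-1],[0,4,-70,0,-1],[0,4,-110,0,-1],[0,4,-145,0,0],[0,4,-165,0,1],[0,4,-165,7,1],[0,4,-165,14,1]]
  ]
}}

```text
t: 3.53
eef_pos: [463.4, 39.1, 219.2]
tcp_rot: [3.14, 0.003, 2.642]
ft_force: [0.2, 0.0, -0.7]
opening: 0.229
grip_force: 0.0
```

Emit:
{"fn": "step_arm", "kwargs": {
  "plan": [
    [[0,0,0,7,1],[0,0,0,14,1],[0,0,0,21,1],[0,0,0,28,1],[0,0,0,35,1],[0,0,0,42,1],[0,0,0,49,1],[0,0,0,56,1]]
  ]
}}

```text
t: 4.2
eef_pos: [463.0, 39.1, 217.6]
tcp_rot: [-3.142, -0.0, 1.664]
ft_force: [-0.4, 0.5, -0.8]
opening: 0.789
grip_force: 0.0
```

Run:
```python
from h import *
togo((0,8,215),90)
a=env.read_camera("side")[190:340,200:350]
cv2.imwrite("pics/c3.png",cv2.resize(a,(600,600),interpolation=2))
```

```text
tool dx,dy,dz -31.5 109.9 2.6 turn 19.6 t 4.2 [-3.14153349e+00 -7.41007248e-05  1.66373258e+00] 0.7888241424520415 [-0.4  0.5 -0.8]
```

View pics/c3.png

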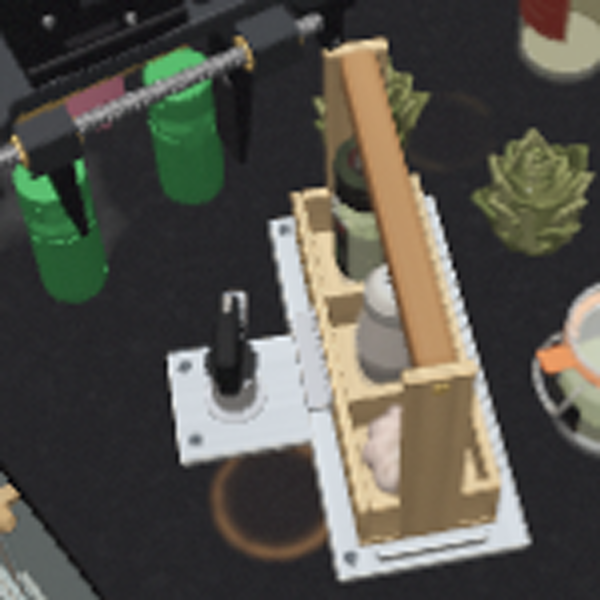

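The catch is fully open: the grip at (233,345) now points along the caddy, with the white mark at (236,297), and the caddy hasn't moved. Next, over the bar.

Emit:
{"fn": "step_arm", "kwargs": {
  "plan": [
    [[-8,27,0,5,1],[-16,55,0,10,1],[-24,85,0,15,1],[-31,108,0,19.6,1],[-31.5,109.9,0,19.6,1],[-31.5,109.9,0,19.6,1],[-31.5,109.9,0,19.6,1]]
  ]
}}

```text
t: 4.83
eef_pos: [574.7, 18.6, 217.2]
tcp_rot: [-3.14, 0.0, 1.33]
ft_force: [-0.8, 0.2, -0.2]
opening: 0.998
grip_force: 0.0
```

```bash
python3 -c "
from h import *
togo((0,8,149),90)"
```

```text
tool dx,dy,dz -0.5 0.7 68.2 turn 0.5 t 4.8333 [-3.14027934e+00  1.03116925e-04  1.33045813e+00] 0.9977066275113656 [-0.8  0.2 -0.2]
```

Emit:
{"fn": "step_arm", "kwargs": {
  "plan": [
    [[-0.5,0.7,25,0.5,1],[-0.5,0.7,50,0.5,1],[-0.5,0.7,68,0.5,1],[-0.5,0.7,68,0.5,1],[-0.5,0.7,68,0.5,-1],[-0.5,0.7,68,0.5,-1],[-0.5,0.7,68,0.5,-1],[-0.5,0.7,68,0.5,-1]]
  ]
}}

```text
t: 5.5
eef_pos: [576.3, 17.7, 150.9]
tcp_rot: [3.14, -0.0, 1.319]
ft_force: [-0.4, -0.2, 0.6]
opening: 0.779
grip_force: 0.0
```

Emit:
{"fn": "step_arm", "kwargs": {
  "plan": [
    [[0,0,0,0,-1],[0,0,0,0,-1],[0,0,0,0,-1],[0,0,0,0,-1],[0,0,0,0,-1],[0,0,0,0,-1],[0,0,0,0,-1],[0,0,0,0,-1]]
  ]
}}

```text
t: 6.17
eef_pos: [575.9, 17.6, 149.6]
tcp_rot: [-3.141, -0.0, 1.319]
ft_force: [-1.1, -0.2, 1.3]
opening: 0.216
grip_force: 0.7
```

Emit:
{"fn": "step_arm", "kwargs": {
  "plan": [
    [[0,0,0,0,-1],[0,0,0,0,-1],[0,0,0,0,-1],[0,0,0,0,-1],[0,0,-1,0,-1],[0,0,-3,0,-1],[0,0,-5,0,-1],[0,0,-7,0,-1]]
  ]
}}

```text
t: 6.83
eef_pos: [575.9, 17.6, 156.7]
tcp_rot: [-3.141, -0.0, 1.319]
ft_force: [-0.2, -0.2, -5.8]
opening: 0.208
grip_force: 30.0
```

Emit:
{"fn": "step_arm", "kwargs": {
  "plan": [
    [[0,0,-3,0,-1],[0,0,-7,0,-1],[0,0,-12,0,-1],[0,0,-17,0,-1],[0,0,-22,0,-1],[0,0,-27,0,-1],[0,0,-32,0,-1],[0,0,-37,0,-1]]
  ]
}}

```text
t: 7.5
eef_pos: [576.0, 17.6, 194.2]
tcp_rot: [3.141, -0.0, 1.319]
ft_force: [-0.1, -0.1, -5.7]
opening: 0.21
grip_force: 30.0
```

Emit:
{"fn": "step_arm", "kwargs": {
  "plan": [
    [[0,0,-5,0,-1],[0,0,-12,0,-1],[0,0,-20,0,-1],[0,0,-28,0,-1],[0,0,-36,0,-1],[0,0,-44,0,-1],[0,0,-51,0,-1],[0,0,-56,0,-1]]
  ]
}}

```text
t: 8.17
eef_pos: [576.1, 17.6, 250.7]
tcp_rot: [3.141, -0.0, 1.319]
ft_force: [0.4, -0.3, -5.9]
opening: 0.208
grip_force: 30.0
```

Emit:
{"fn": "step_arm", "kwargs": {
  "plan": [
    [[0,0,-1,0,-1],[0,0,-1,0,-1],[0,0,-1,0,-1],[0,0,-1,0,-1],[0,0,-1,0,-1],[0,0,-1,0,-1],[0,0,-1,0,-1],[0,0,-1,0,-1]]
  ]
}}

```text
t: 8.83
eef_pos: [576.0, 17.6, 250.5]
tcp_rot: [-3.141, -0.0, 1.319]
ft_force: [-0.1, 1.0, -5.9]
opening: 0.209
grip_force: 30.0
```

Run:
```python
from h import *
togo((0,8,250),90); print(env.state()["moment"])
cv2.imwrite("pics/c4.png",cv2.resize(env.read_camera("side")[120:345,200:400],(533,600),interpolation=2))
```

```text
tool dx,dy,dz 0.1 -0.8 0.5 turn -0.1 t 8.8333 [-3.14138702e+00 -3.97389015e-05  1.31870743e+00] 0.2087290092241563 [-0.1  1.  -5.9]
[-0.0288341   0.04359035 -0.0084907 ]
```

View pics/c4.png

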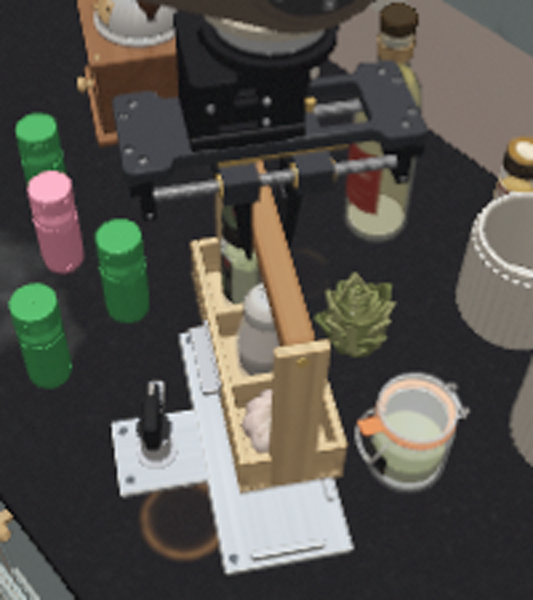

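The caddy hangs level above its plate with all three items in it, and the catch at (152,420) is open. I'll hold for over 2 s.

Emit:
{"fn": "step_arm", "kwargs": {
  "plan": [
    [[0,0,0,0,-1],[0,0,0,0,-1],[0,0,0,0,-1],[0,0,0,0,-1],[0,0,0,0,-1],[0,0,0,0,-1],[0,0,0,0,-1],[0,0,0,0,-1]]
  ]
}}

```text
t: 9.55
eef_pos: [576.0, 17.6, 250.6]
tcp_rot: [3.142, -0.0, 1.319]
ft_force: [0.2, -0.6, -6.2]
opening: 0.207
grip_force: 30.0
```

Emit:
{"fn": "step_arm", "kwargs": {
  "plan": [
    [[0,0,0,0,-1],[0,0,0,0,-1],[0,0,0,0,-1],[0,0,0,0,-1],[0,0,0,0,-1],[0,0,0,0,-1],[0,0,0,0,-1],[0,0,0,0,-1]]
  ]
}}

```text
t: 10.22
eef_pos: [576.0, 17.6, 250.7]
tcp_rot: [3.142, -0.0, 1.319]
ft_force: [-0.3, 0.1, -6.1]
opening: 0.209
grip_force: 30.0
```

Emit:
{"fn": "step_arm", "kwargs": {
  "plan": [
    [[0,0,0,0,-1],[0,0,0,0,-1],[0,0,0,0,-1],[0,0,0,0,-1],[0,0,0,0,-1],[0,0,0,0,-1],[0,0,0,0,-1],[0,0,0,0,-1]]
  ]
}}

```text
t: 10.88
eef_pos: [576.0, 17.6, 250.7]
tcp_rot: [3.142, -0.0, 1.319]
ft_force: [-0.2, 0.5, -6.0]
opening: 0.211
grip_force: 30.0
```

Emit:
{"fn": "step_arm", "kwargs": {
  "plan": [
    [[0,0,0,0,-1],[0,0,0,0,-1],[0,0,0,0,-1],[0,0,0,0,-1],[0,0,0,0,-1],[0,0,0,0,-1],[0,0,0,0,-1],[0,0,0,0,-1]]
  ]
}}

```text
t: 11.55
eef_pos: [576.0, 17.6, 250.6]
tcp_rot: [3.142, -0.0, 1.319]
ft_force: [0.1, -0.8, -5.6]
opening: 0.21
grip_force: 30.0
```

```bash
python3 -c "
from cell import env
print(env.state()['grip_force'],env.state()['eef_pos']);print(env.job_done())"
```

```text
29.997912347316742 [576.01034188  17.62059179 250.63592396]
the job is handed in; nothing more can be done
None
```

The catch is open and the caddy is held level about 10 cm above its plate with all three items in it; it was held still for over 2 s, and I handed the job in at about 11.6 s (no verdict was returned).

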